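Put the mini chopper together and hold its pulse knob pressed

TASK

Put the washed mini chopper back together: first set the cup on the base so that both eyes of its foot drop over the two pegs and it sits flat, and let go of it. Then turn the loose control knob so that its bore matches the flat of the control shaft, push it fully home on the shaft, and press it on down against the shaft's spring as for a pulse; finish while still gripping the knob and holding it pressed well down. Leave the glass, the mill and the candle where they are.

Things in the scene. Friction and masses are not known exactly. Their poses are not given: they have to be found in the camera images.
- base: White rounded block, fixed to the worktop, 120 (x) x 200 (y) x 50 mm high; origin at the centre of its underside, z up. The cup's seat is at its +y end, the control shaft at its -y end (60 mm from the centre, on the centre line).
- seat (a point): Centre of the cup's seat: top of a grey disc, 52 mm above the worktop; axes as the base's. Two upright steel pegs, 7 mm thick with tapered tips, stand 34 mm to either side along y; their tips are 14 mm above this point. A coupling 16 mm thick, 5 mm high stands in the middle.
- cup: Loose closed cup, 160 g, 78 mm high; origin: centre of underside, z up. Foot plate 36 (x) x 88 (y) x 6 mm: 10 mm eyes at y = +-34 mm for the pegs, 22 mm centre hole. Clear bowl, white fixed lid 66 mm wide, top at 54 mm; on it a grip bar along x, 44 long, 14 wide, height 54 to 78 mm. Seated: origin at the seat point, y along the base's y, either way round.
- knob: Loose black knob, 50 g, standing on its underside (origin: its centre; z up). Disc 44 mm wide, 16 high; on it a grip bar along x, 40 long, 14 wide, height 16 to 40 mm. From below a D-bore on the axis, 13 mm deep, 14.2 wide, its flat on the +x side, 3.5 mm off the axis. A nose on the rim (7 mm) and a white line on the bar mark the +x side.
- shaft_tip (a point): Top end, on the axis, of the upright steel D-shaft; 72 mm above the worktop, 22 above the base. Shaft 12 mm thick, tip chamfered 1.5 mm, flat 2.5 mm off the axis on this point's +x side; a rib on the grey bezel points to that side. It does not turn. The knob fits one way only: knob x along this x (0.15 rad play); home, its underside is 13 mm below this point.
- shaft (a joint): How far the control shaft is pressed down, m: 0 at rest, 0.006 at the stop. Spring-loaded: it starts to move at about 3.2 N, needs 5.6 N at 3 mm and 8 N at the stop, and springs back when let go.
- mill: Bystander: salt shaker, 44 mm wide, 90 mm high; origin at the centre of its underside. Leave it alone.
- glass: Bystander: drinking glass, 70 mm wide, 98 mm high; origin at the centre of its underside. Leave it alone.
- candle: Bystander: tea light, 38 mm wide, 15 mm high; origin at the centre of its underside. Leave it alone.
Not all that is in view belongs to the job. There is more than one size of the knob; the job needs the larger.

How it is judged:
On the way, in this order (a step that is already met when the one before it is completed fails the run):
1. the cup stands flat on its seat, over both pegs, let go (horizontal distance between cup and seat below 0.004 m and z of cup in the frame of seat between -0.002 and 0.002 m and angle between cup's own z axis and vertical below 0.05 rad and angle between the y axis of cup and the y axis of base, either way round below 0.15 rad and contact force between the fingers and cup below 0.1 N and linear speed of cup below 0.02 m/s), for 0.2 s.
2. the knob is fully on the shaft, the flats matched (horizontal distance between knob and shaft_tip below 0.003 m and z of knob in the frame of shaft_tip between -0.0155 and -0.0105 m and angle between knob's own z axis and vertical below 0.12 rad and angle between the x axis of knob and the x axis of shaft_tip, either way round below 0.3 rad), for 0.1 s.
At the end, for the whole second after the job is handed in: Cup let go on its seat: within 4 mm, flat (2 mm, 0.05 rad), in line within 0.15 rad. Knob on the shaft: axis within 3 mm, underside 10.5 to 15.5 mm below the shaft tip, in line within 0.3 rad, tilt under 0.12 rad. Fingers still hold the knob; shaft pressed down over 3 mm of its 6 mm (all of step 1 and all of step 2 and value of joint shaft above 0.003 m and contact force between the fingers and knob above 1 N); the arm keeps its last pose, push and grip.
It fails at once if the mill was moved by more than 30 mm or tipped (distance of mill from where it was at the start of the episode above 0.03 m or angle between mill's own z axis and vertical above 0.5 rad).
It fails at once if the glass was moved by more than 30 mm or tipped (distance of glass from where it was at the start of the episode above 0.03 m or angle between glass's own z axis and vertical above 0.5 rad).
It fails at once if the candle was moved by more than 30 mm or tipped (distance of candle from where it was at the start of the episode above 0.03 m or angle between candle's own z axis and vertical above 0.5 rad).
It also fails if it takes over 54 s, if anything falls off the work surface, if the arm or the gripper's body presses on something with over 40 N, if the wrist force passes 120 N, or if a joint passes its speed limit or range.

ROBOT

A 7-joint arm with a two-finger parallel gripper is mounted at the origin on a cart in front of the work surface, level with it; the furniture and walls round the work are solid. World frame = base frame: x ahead of the robot, y to its left, z up, the work surface at z = 0. Lengths are in m, angles in rad, forces in N, time in s.
With the tool pointing down it reaches from about 0.4 to 0.85 m from the base axis. Payload 10.4 kg.
Tool frame: the origin (TCP) lies at the very end of the fingers, on their centre line; the grasp point (between the pads) lies manip.hold_point_z behind it (manip.hold_point_z is the distance from the TCP to the grasp point, in m); z points along the fingers, y is the direction in which the jaws open and shut (so a half turn about z gives the same grasp; the last joint's range is limited). The gripper opens to 85 mm and grips with 20 to 120 N. Pads are 22 mm wide; open, the fingers measure 114 mm over their backs; the gripper's body (76 mm by 85 mm) begins 54 mm behind the grasp point. The pads swing forward as they close: fully open they stand 13 mm farther back than shut.
Start: joints at [1.233, 0.332, -0.065, 1.46, 0.022, 1.35, -0.088], TCP at [0.194, -0.594, 0.231] pointing down, gripper open.
Joint ranges: [-2.6, 2.6], [-0.5, 2.12], [-1.47, 1.34], [0.16, 2.42], [-1.27, 4.41], [0.06, 2.06], [-2.6, 2.6]. Speed limits (rad/s): [2.22, 2.22, 2.79, 2.79, 3.14, 3.14, 3.14].

INTERFACE

Orientations are given as a unit quaternion [x, y, z, w].
In Python, from workcell import manip gives the robot as it stands.
- The arm moves only by the tool jog_arm, never from a script. Its arguments are lists of equal length, an entry for each row: "translation": the shift along the world's x, y, z in mm, a list of three; "turn": the turn about the world's z in degrees. In form: {"translation": [[x, y, z], ...], "turn": [turn, ...]}. A call has 1 to 12 rows; each row is the pose to reach, as a shift and turn from the pose measured when the call began; what a row does not reach only later rows make up. A row lasts 1/12 s, in which the tool goes at most 41.7 mm and 7.16 degrees, less where a joint would pass 70% of its speed; a pose out of reach is approached as far as the arm can. A call with a gripper value outside its range is refused whole. "grip" is the finger opening in mm, from 0 to 85.4, set as the call begins (left out, the last holds). The fingers move at their own pace and stop on an object; "grip_force" is the grip in N (left out, the last holds). Time passes only in rows, so rows that repeat a pose let the fingers close. It gives the time, the measured TCP pose, the force and the opening at its end, in the units of the state.
- manip.get_obs(): the state, without advancing time (a new reading comes with each control period).
- manip.camera(name): name is "scene" or "side" or "wrist"; returns a dict with "frame" (400x640x3 uint8, red, green, blue), "mtx" (3x3 intrinsics, pixels), "pose" (4x4, takes a point from camera to world coordinates). Camera axes: x right, y down, z forward; pixel columns grow to the right and rows downward; lengths in m; the calibration is good to about 2 mm. A picture is of the moment at which its call begins. There is no depth.
- manip.hand_in(): hands the job in, once; it reports no verdict.
Trained networks look in a picture, given as the dict that the camera call returned (one of the last four; its "shot" number tells which), for a name from the list of things; names that differ only in an ending like _2 or _b are one class to them, and where a whole thing is asked for, a point or a joint stands for the part that bears it (a point fixed in the world has none). Each returns a list of dicts, best first, with "confidence" (0 to 1); they miss things now and then, are a little off and sometimes report something else, mostly with a low value. They report only what shows in the picture. A call takes as long as a camera call. They do not tell look-alikes from the thing itself.
- manip.outline_of(picture, label): "mask" (400x640 bool, what is visible of it) and "extent" ([left, top, right, bottom] in pixels, round what is visible of it).
- manip.pinpoint(picture, label): "at" ([column, row] in pixels: a listed point, or the origin of a listed thing).
The state is a dict: "clock": time; "joint_pos": joint angles; "joint_velocities": joint speeds; "tau": joint torques, N m; "position": TCP position; "ee_rot": TCP orientation; "ft_force": force on the tool from outside, world axes, zero at the start; "torque": the same for the moment, N m; "grip_width": opening from 0.0 (shut) to 1.0 (fully open).
Only numpy, scipy, OpenCV 4.12 (cv2) and the standard library are available. Lean on these libraries where they do the work, as an engineer would, in place of code of your own. Each camera call takes 0.05 s, during which the arm holds its last target. There are 200 camera calls.

## Working session

There is one attempt and no reset: what is moved stays moved. The work goes in short steps, Python scripts to look and compute and a tool call to move; the robot and the scene stay as the last step left them, time stands still between calls to the robot, and variables do not carry over. Pictures are saved under pics/ and viewed, about 8 in all and at most 12, crops included, and the job is handed in when it is done.

Besides the shell and the picture viewer there is one more tool, called as a command line: name --pt "numbers of a row" for each row, then --argument value for the rest. jog_arm: Moves the arm, as the interface text tells. Its arguments: {"type":"object","properties":{"translation":{"type":"array"},"turn":{"type":"array"},"grip":{"type":"number"},"grip_force":{"type":"number"}},"required":["translation","turn"]}

```bash
mkdir -p pics
cat > h.py <<'E'
import numpy as np, cv2
from workcell import manip
def ray(p,px):
    K=np.array(p["mtx"]);T=np.array(p["pose"])
    d=T[:3,:3]@np.linalg.solve(K,[px[0],px[1],1.]);return T[:3,3],d
def at_z(p,px,z):
    o,d=ray(p,px);return o+d*(z-o[2])/d[2]
def proj(p,X):
    T=np.array(p["pose"]);c=T[:3,:3].T@(np.asarray(X)-T[:3,3]);u=np.array(p["mtx"])@c;return u[:2]/u[2]
def tri(obs):
    A=np.zeros((3,3));b=np.zeros(3)
    for p,px in obs:
        o,d=ray(p,px);d=d/np.linalg.norm(d);M=np.eye(3)-np.outer(d,d);A+=M;b+=M@o
    return np.linalg.solve(A,b)
def save(p,n,crop=None,s=1):
    f=p["frame"][:,:,::-1]
    if crop: f=f[crop[1]:crop[3],crop[0]:crop[2]]
    cv2.imwrite("pics/"+n,cv2.resize(f,None,fx=s,fy=s,interpolation=cv2.INTER_CUBIC))
E
python3 - <<'E'
from h import *
Z=dict(seat=.052,cup=0,knob=0,shaft_tip=.072,mill=0,glass=0,candle=0,base=0)
o=manip.get_obs();print({k:np.round(v,3) for k,v in o.items()},manip.hold_point_z)
for c in("scene","side"):
    p=manip.camera(c);save(p,c+".png");print(c,np.round(p["pose"],3).tolist())
    for n,z in Z.items():
        for r in manip.pinpoint(p,n)[:3]:
            print(n,round(r["confidence"],2),np.round(r["at"]),np.round(at_z(p,r["at"],z),3))
E
```

```text
{'clock': np.float64(0.0), 'joint_pos': array([ 1.233,  0.333, -0.065,  1.461,  0.022,  1.35 , -0.088]), 'joint_velocities': array([ 0.   , -0.   ,  0.001,  0.   , -0.001, -0.001,  0.001]), 'tau': array([ 0.0000e+00, -6.2544e+01,  4.9000e-02, -3.9161e+01,  1.6000e-02,
        1.0000e-02,  0.0000e+00]), 'position': array([ 0.193, -0.594,  0.231]), 'ee_rot': array([ 0.988,  0.157, -0.   , -0.001]), 'ft_force': array([ 0.198,  0.506, -1.066]), 'torque': array([ 0.017, -0.001, -0.003]), 'grip_width': np.float64(0.998)} 0.0187
scene [[0.521, -0.38, 0.764, -0.575], [-0.854, -0.25, 0.457, -0.769], [0.017, -0.891, -0.454, 0.706], [0.0, 0.0, 0.0, 1.0]]
seat 0.7 [376. 215.] [ 0.54  -0.303  0.052]
seat 0.21 [456. 263.] [ 0.422 -0.579  0.052]
cup 0.8 [315. 224.] [ 0.472 -0.132  0.   ]
knob 0.66 [345. 208.] [ 0.617 -0.159  0.   ]
knob 0.45 [318. 208.] [ 0.572 -0.084  0.   ]
shaft_tip 0.52 [412. 219.] [ 0.541 -0.414  0.072]
shaft_tip 0.52 [452. 261.] [ 0.395 -0.573  0.072]
mill 0.74 [389. 235.] [ 0.539 -0.35   0.   ]
mill 0.58 [453. 261.] [ 0.508 -0.554  0.   ]
glass 0.66 [189. 200.] [0.377 0.308 0.   ]
glass 0.31 [410. 218.] [ 0.669 -0.367  0.   ]
candle 0.41 [230. 190.] [0.515 0.25  0.   ]
base 0.96 [389. 236.] [ 0.531 -0.354  0.   ]
side [[0.975, -0.142, 0.169, 0.309], [-0.221, -0.63, 0.745, -0.925], [0.001, -0.764, -0.646, 0.729], [0.0, 0.0, 0.0, 1.0]]
seat 0.93 [352. 240.] [ 0.534 -0.303  0.052]
cup 0.56 [312. 216.] [ 0.466 -0.136  0.   ]
knob 0.52 [364. 216.] [ 0.614 -0.172  0.   ]
knob 0.49 [339. 199.] [ 0.562 -0.078  0.   ]
shaft_tip 0.54 [371. 343.] [ 0.485 -0.591  0.072]
shaft_tip 0.29 [313. 214.] [ 0.452 -0.209  0.072]
mill 0.74 [371. 345.] [ 0.503 -0.559  0.   ]
glass 0.56 [261. 149.] [0.357 0.264 0.   ]
candle 0.59 [305. 146.] [0.518 0.25  0.   ]
base 0.63 [362. 267.] [ 0.55  -0.353  0.   ]
base 0.17 [338. 200.] [ 0.558 -0.083  0.   ]
```

View pics/scene.png

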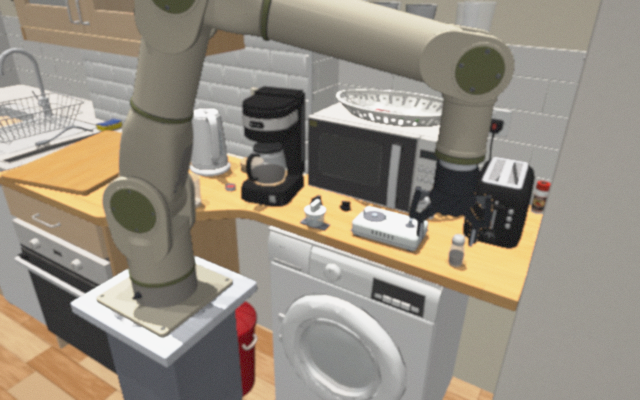

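View pics/side.png

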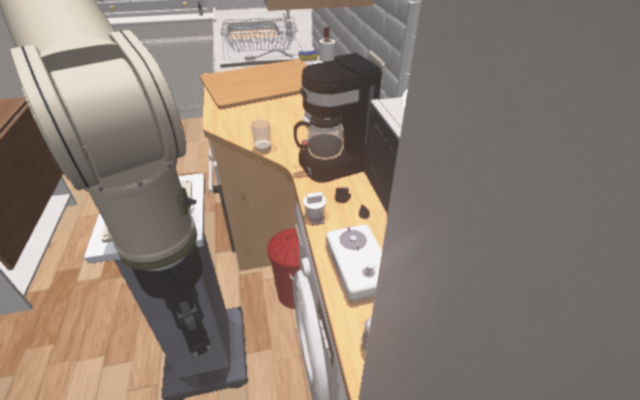

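The side view shows two knobs, at px (342,195) (bigger) and (364,212) (smaller). The cup is at (315,207) and the base at (355,258), with its seat at the far end. Next I'll look from above with the wrist camera.

jog_arm --pt "24 33 20" --pt "48 66 40" --pt "72 99 60" --pt "96 132 80" --pt "120 164 100" --pt "143 197 110" --pt "167 230 110" --pt "191 263 110" --pt "215 296 110" --pt "238 329 110" --pt "262 362 110" --pt "286 384 110" --turn '[0, 0, 0, 0, 0, 0, 0, 0, 0, 0, 0, 0]'

```text
clock: 1.9
position: [0.4781, -0.2101, 0.3421]
ee_rot: [0.988, 0.157, 0.0, 0.001]
ft_force: [0.6, -1.7, 1.2]
grip_width: 1.0
```

```bash
cat > look.py <<'E'
from h import *
import sys
Z=dict(seat=.052,cup=0,knob=0,shaft_tip=.072,mill=0,glass=0,candle=0,base=0)
o=manip.get_obs();print(o["clock"],np.round(o["position"],4),np.round(o["ee_rot"],3))
for c in("wrist","side","scene"):
    p=manip.camera(c);save(p,c+sys.argv[1]+".png")
    if c=="wrist":print(np.round(p["pose"],3).tolist())
    for n,z in Z.items():
        for r in manip.pinpoint(p,n)[:3]:
            if r["confidence"]>.3: print(c,n,round(r["confidence"],2),np.round(r["at"]),np.round(at_z(p,r["at"],z),4))
E
python3 look.py 1
```

```text
1.9 [ 0.4781 -0.2101  0.3421] [0.988 0.157 0.    0.001]
[[0.308, -0.901, -0.305, 0.558], [-0.951, -0.292, -0.1, -0.184], [0.001, 0.321, -0.947, 0.484], [0.0, 0.0, 0.0, 1.0]]
wrist seat 0.64 [388. 135.] [ 0.5341 -0.296   0.052 ]
wrist cup 0.71 [272. 132.] [ 0.4772 -0.128   0.    ]
wrist knob 0.84 [321.  52.] [ 0.6145 -0.1676 -0.    ]
wrist knob 0.78 [255.  62.] [ 0.5706 -0.0765  0.    ]
wrist shaft_tip 0.47 [468. 157.] [ 0.542  -0.4103  0.072 ]
wrist mill 0.61 [511. 195.] [ 0.5017 -0.554   0.    ]
wrist glass 0.73 [  4. 117.] [0.3688 0.2853 0.    ]
wrist glass 0.7 [391. 131.] [ 0.5394 -0.3121  0.    ]
side seat 0.83 [355. 237.] [ 0.5439 -0.2947  0.052 ]
side seat 0.64 [370. 345.] [ 0.4863 -0.5851  0.052 ]
side cup 0.8 [314. 214.] [ 0.4728 -0.1298  0.    ]
side knob 0.76 [340. 197.] [ 0.569  -0.0692  0.    ]
side knob 0.54 [363. 214.] [ 0.6117 -0.1615  0.    ]
side shaft_tip 0.57 [370. 264.] [ 0.5464 -0.4044  0.072 ]
side mill 0.68 [371. 346.] [ 0.502  -0.5601  0.    ]
side candle 0.35 [305. 148.] [0.517  0.2378 0.    ]
side base 0.64 [360. 266.] [ 0.543  -0.3498  0.    ]
scene seat 0.96 [373. 214.] [ 0.5409 -0.2945  0.052 ]
scene cup 0.68 [312. 222.] [ 0.4798 -0.1177  0.    ]
scene knob 0.63 [344. 209.] [ 0.61   -0.1617  0.    ]
scene knob 0.45 [317. 205.] [ 0.5828 -0.0709  0.    ]
scene shaft_tip 0.55 [412. 218.] [ 0.5462 -0.4118  0.072 ]
scene mill 0.85 [454. 259.] [ 0.5191 -0.5548  0.    ]
scene glass 0.65 [192. 202.] [0.3723 0.2913 0.    ]
scene candle 0.51 [231. 192.] [0.5042 0.2329 0.    ]
scene base 0.97 [389. 239.] [ 0.5159 -0.3609  0.    ]
```

View pics/wrist1.png

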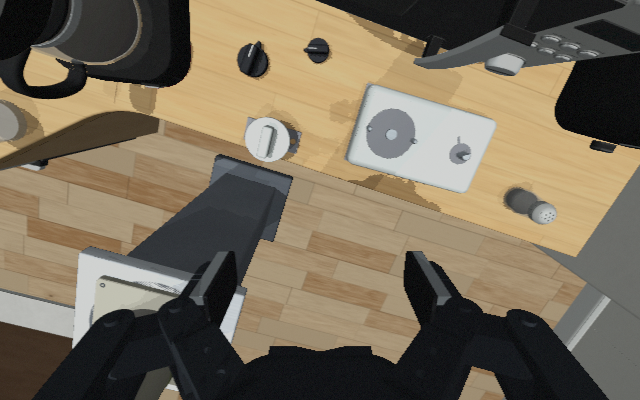

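Wrist view: cup at (268,138), big knob at (253,60), small knob at (317,49), base with seat at (391,134) and pegs at (368,128) and (414,141), shaft at (460,152), mill at (530,205). The crop is for orientations.

Run:
```python
import cv2
f=cv2.imread("pics/wrist1.png")
cv2.imwrite("pics/c1.png",cv2.resize(f[25:205,225:505],(784,504),interpolation=cv2.INTER_CUBIC))
```

```text
(no output)
```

View pics/c1.png

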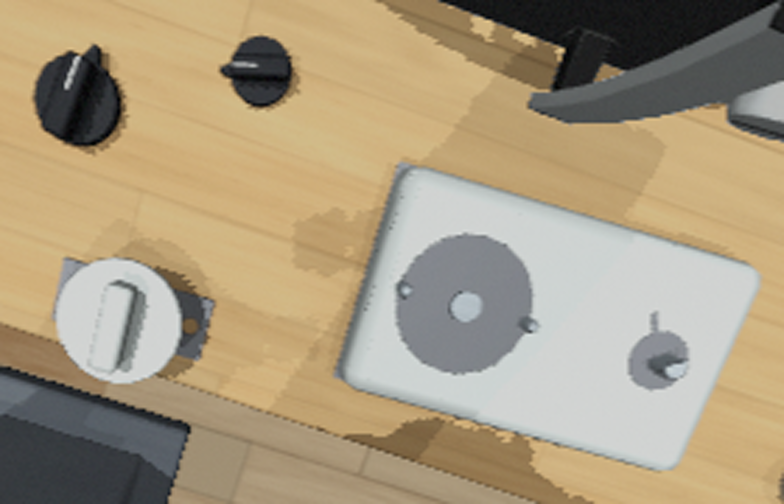

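```bash
cat > m1.py <<'E'
from h import *
# recreate calib from current wrist camera (arm has not moved)
p=manip.camera("wrist")
q=lambda x,y,z:at_z(p,(x/2.8+225,y/2.8+25),z)
a=lambda u,v:np.degrees(np.arctan2(*(v-u)[1::-1]))
P={n:q(*v) for n,v in dict(peg1=(405,288,.066),peg2=(532,324,.066),coup=(467,305,.057),shaft=(676,370,.072),bez=(659,360,.052),rib=(654,312,.052),cb1=(125,286,.078),cb2=(101,368,.078),eye=(190,325,.006),nose=(95,47,.012),kl1=(78,58,.04),kl2=(66,88,.04)).items()}
for n,v in P.items():print(n,np.round(v,4))
print("pegs",a(P["peg2"],P["peg1"]),np.linalg.norm(P["peg2"]-P["peg1"]),"rib",a(P["bez"],P["rib"]),"shaft-seat",a(P["shaft"],P["coup"]),"bar",a(P["cb2"],P["cb1"]),"kline",a(P["kl2"],P["kl1"]))
for n in("knob","cup","shaft_tip","base","seat"):
    for r in manip.outline_of(p,n)[:3]:print(n,round(r["confidence"],2),r["extent"])
E
python3 m1.py
```

```text
peg1 [ 0.5359 -0.2661  0.066 ]
peg2 [ 0.539  -0.3336  0.066 ]
coup [ 0.5372 -0.3011  0.057 ]
shaft [ 0.5404 -0.4105  0.072 ]
bez [ 0.5417 -0.4104  0.052 ]
rib [ 0.5637 -0.3964  0.052 ]
cb1 [ 0.4956 -0.1345  0.078 ]
cb2 [ 0.453  -0.1333  0.078 ]
eye [ 0.4748 -0.1667  0.006 ]
nose [ 0.5978 -0.0804  0.012 ]
kl1 [ 0.5882 -0.08    0.04  ]
kl2 [ 0.5734 -0.0775  0.04  ]
pegs 92.63318089610516 0.06761979369885546 rib 32.39023931784992 shaft-seat 91.67487985592103 bar -1.5140670615282668 kline -9.38991859291936
knob 0.78 [304.3, 39.4, 325.7, 62.5]
knob 0.59 [237.5, 42.5, 266.3, 75.5]
cup 0.57 [241.7, 115.3, 297.8, 161.4]
shaft_tip 0.41 [459.5, 151.1, 468.3, 156.6]
base 0.85 [344.9, 84.8, 498.3, 193.4]
seat 0.88 [343.4, 83.6, 497.3, 198.0]
```

jog_arm --pt "-1 20 -35" --pt "-2 40 -70" --pt "-3 60 -105" --pt "-4 76 -140" --pt "-4 76 -162" --pt "-4 76 -162" --pt "-4 76 -162" --turn '[-5, -10, -15, -18, -18, -18, -18]'

```text
clock: 4.13
position: [0.4733, -0.1365, 0.1794]
ee_rot: [1.0, 0.001, -0.001, -0.0]
ft_force: [0.9, -0.3, 1.0]
grip_width: 1.003
```

```bash
python3 look.py 2 | grep -v scene
```

```text
4.1333 [ 0.4733 -0.1365  0.1794] [ 1.     0.001 -0.001 -0.   ]
[[-0.0, -0.946, -0.323, 0.557], [-1.0, 0.0, 0.001, -0.136], [-0.001, 0.323, -0.946, 0.321], [0.0, 0.0, 0.0, 1.0]]
wrist seat 0.86 [500. 118.] [ 0.5362 -0.2962  0.052 ]
wrist knob 0.88 [348.  34.] [ 0.6123 -0.1637  0.    ]
wrist knob 0.85 [262.  77.] [ 0.5729 -0.0768  0.    ]
wrist shaft_tip 0.4 [261.  80.] [ 0.567  -0.0889  0.072 ]
wrist base 0.79 [521. 111.] [ 0.5396 -0.3476  0.    ]
side seat 0.9 [354. 238.] [ 0.541  -0.2981  0.052 ]
side cup 0.83 [315. 216.] [ 0.4726 -0.1374  0.    ]
side knob 0.57 [338. 199.] [ 0.5576 -0.0782  0.    ]
side knob 0.41 [363. 216.] [ 0.6096 -0.1691  0.    ]
side shaft_tip 0.55 [369. 263.] [ 0.5442 -0.4029  0.072 ]
side mill 0.71 [369. 345.] [ 0.4982 -0.5569  0.    ]
side glass 0.89 [263. 149.] [0.3627 0.261  0.    ]
side candle 0.41 [305. 147.] [0.518  0.2411 0.    ]
side base 0.89 [363. 268.] [ 0.5502 -0.3581  0.    ]
```

View pics/wrist2.png

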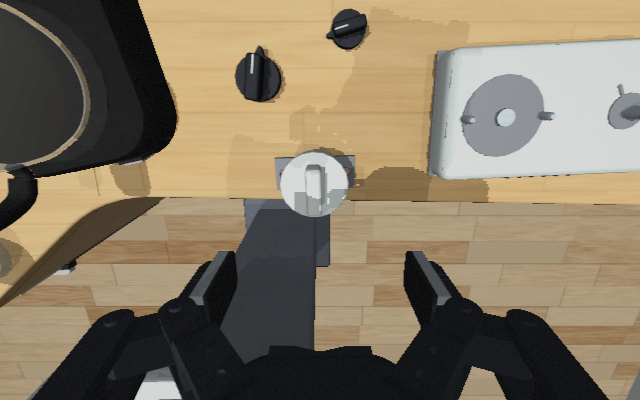

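The cup sits under the gripper: bar at (315,165)-(315,214), foot corners at (275,157) and (355,155). I'll descend and grip.

jog_arm --pt "1 3 -25" --pt "1 3 -50" --pt "1 3 -75" --pt "1 3 -95" --pt "1 3 -110" --pt "1 3 -120" --pt "1 3 -123" --pt "1 3 -123" --turn '[0, 0, 0, 0, 0, 0, 0, 0]'

```text
clock: 6.15
position: [0.4744, -0.1332, 0.056]
ee_rot: [1.0, 0.0, -0.0, -0.0]
ft_force: [-0.2, 0.0, 0.9]
grip_width: 0.998
```

jog_arm --pt "0 0 0" --pt "0 0 0" --pt "0 0 0" --pt "0 0 0" --pt "0 0 0" --pt "0 0 0" --pt "0 0 0" --pt "0 0 0" --pt "0 0 0" --pt "0 0 0" --turn '[0, 0, 0, 0, 0, 0, 0, 0, 0, 0]' --grip 0 --grip_force 40

```text
clock: 6.98
position: [0.4749, -0.1333, 0.0564]
ee_rot: [1.0, 0.0, 0.0, -0.0]
ft_force: [0.7, 0.4, 4.5]
grip_width: 0.157
```

jog_arm --pt "0 0 20" --pt "0 0 50" --pt "5 -10 80" --pt "20 -45 95" --pt "33 -80 95" --pt "45 -115 95" --pt "57 -145 95" --pt "62 -162 95" --pt "62 -167 95" --pt "62 -167 95" --pt "62 -167 95" --turn '[0, 0, 0, 1, 2, 2, 2, 2, 2, 2, 2]'

```text
clock: 7.9
position: [0.5364, -0.2992, 0.1507]
ee_rot: [1.0, 0.018, -0.001, -0.001]
ft_force: [0.3, 0.9, -1.5]
grip_width: 0.153
```

Run:
```python
from h import *
o=manip.get_obs();print(o["position"],o["ft_force"])
p=manip.camera("wrist");save(p,"w3.png",(200,20,480,230),2.8)
s=manip.camera("side");save(s,"s3.png",(280,160,440,300),3.5)
c=manip.camera("scene")
import pickle;pickle.dump([{k:x[k] for k in("mtx","pose","frame")} for x in(p,s,c)],open("w3.pkl","wb"))
for n,x in(("w",p),("s",s),("c",c)):
  for l in("cup",):
    for r in manip.pinpoint(x,l)[:2]:print(n,l,r["confidence"],r["at"],at_z(x,r["at"],.095))
a=cv2.imread("pics/w3.png");b=cv2.imread("pics/s3.png")
h=max(a.shape[0],b.shape[0]);print(a.shape,b.shape)
```

```text
[ 0.53642997 -0.2991618   0.15074541] [ 0.3342199   0.88974457 -1.52782362]
w cup 0.59 [320.6, 212.2] [ 0.53853341 -0.29895737  0.095     ]
s cup 0.68 [350.6, 226.7] [ 0.5286754  -0.29934153  0.095     ]
c cup 0.66 [373.9, 204.4] [ 0.52289533 -0.30187344  0.095     ]
(588, 784, 3) (490, 560, 3)
```

View pics/w3.png

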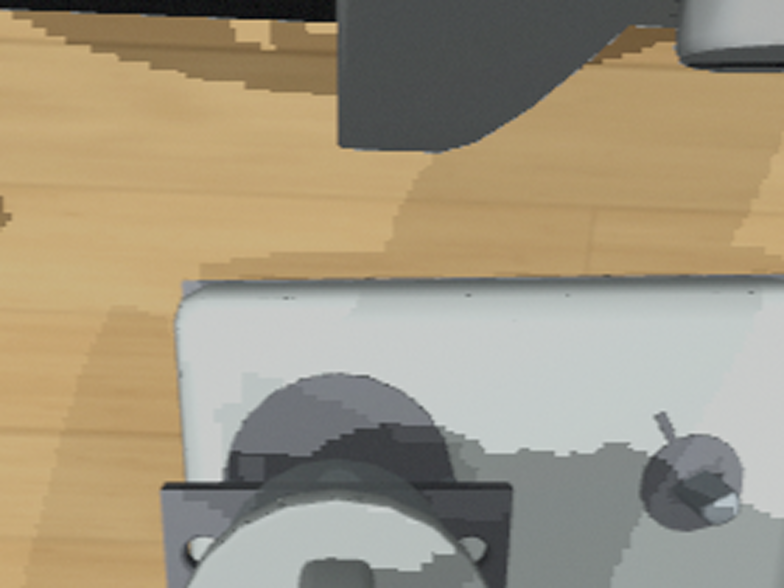

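View pics/s3.png

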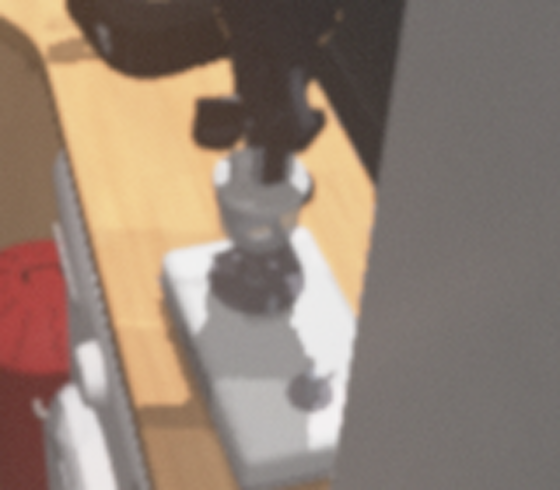

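The wrist crop (scale 2.8, offset (200,20)) shows the foot's front corners at (163,486) and (512,488), the eyes near (203,548) and (470,548), the disc top edge at (338,373) and the shaft tip at about (720,505). Next I'll compute the in-hand offset.

Run:
```python
from h import *
import pickle
p=pickle.load(open("w3.pkl","rb"))[0]
q=lambda x,y,z:at_z(p,(x/2.8+200,y/2.8+20),z)
for n,v in dict(cornL=(163,484,.1003),cornR=(512,486,.1003),eyeL=(203,550,.0973),eyeR=(470,549,.0973),disctop=(338,373,.052),discR=(452,476,.052),tip=(722,505,.072),bez=(692,482,.052),ribend=(660,414,.052),baseFL=(190,282,.05),baseFR=(784,276,.05)).items():print(n,np.round(q(*v),4))
# peg & seat re-measure from wrist2 (full-frame px): pegs 468,119 / 547,116 ; need its pose -> tcp (0.4733,-.1365,.1794)
T=np.array([[0,-.946,-.323,.557],[-1,0,.001,-.136],[-.001,.323,-.946,.321],[0,0,0,1.]])
w2=dict(mtx=p["mtx"],pose=T)
for n,v in dict(peg1=(467,118,.066),peg2=(550,114.5,.066),coup=(506,117,.057),cupL=(275,157,.006),cupR=(355,155,.006)).items():print(n,np.round(at_z(w2,v[:2],v[2]),4))
# predicted eyes for cup at seat-hypothesis
print(np.round(p["pose"],4).tolist(),np.array(p["mtx"]).tolist())
# hough on disc in w1
f=cv2.imread("pics/wrist1.png")
```

```text
cornL [ 0.5537 -0.2552  0.1003]
cornR [ 0.5562 -0.3415  0.1003]
eyeL [ 0.535  -0.2643  0.0973]
eyeR [ 0.5377 -0.3331  0.0973]
disctop [ 0.5735 -0.2978  0.052 ]
discR [ 0.5427 -0.3341  0.052 ]
tip [ 0.5431 -0.4088  0.072 ]
bez [ 0.5434 -0.4083  0.052 ]
ribend [ 0.5644 -0.395   0.052 ]
baseFL [ 0.598  -0.2543  0.05  ]
baseFR [ 0.6056 -0.4247  0.05  ]
peg1 [ 0.5374 -0.2601  0.066 ]
peg2 [ 0.5402 -0.3294  0.066 ]
coup [ 0.5375 -0.2984  0.057 ]
cupL [ 0.4915 -0.0868  0.006 ]
cupR [ 0.4937 -0.1739  0.006 ]
[[0.0347, -0.9459, -0.3226, 0.6202], [-0.9994, -0.0334, -0.0095, -0.2959], [-0.0018, 0.3228, -0.9465, 0.2925], [0.0, 0.0, 0.0, 1.0]] [[293.13778756108223, 0.0, 319.8521115358632], [0.0, 293.13778756108223, 193.51086855625738], [0.0, 0.0, 1.0]]
```

jog_arm --pt "1 0.5 -8" --pt "1 0.5 -16" --pt "1 0.5 -22" --pt "1 0.5 -22" --pt "1 0.5 -22" --turn '[0, 0, 0, 0, 0]'

```text
clock: 8.62
position: [0.5375, -0.2988, 0.1289]
ee_rot: [1.0, 0.018, -0.0, -0.0]
ft_force: [-0.1, -0.1, -1.0]
grip_width: 0.154
```

Run:
```python
from h import *
p=manip.camera("wrist");save(p,"w4.png",(240,120,400,240),5)
import pickle;pickle.dump({k:p[k] for k in("mtx","pose","frame")},open("w4.pkl","wb"))
```

```text
(no output)
```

View pics/w4.png

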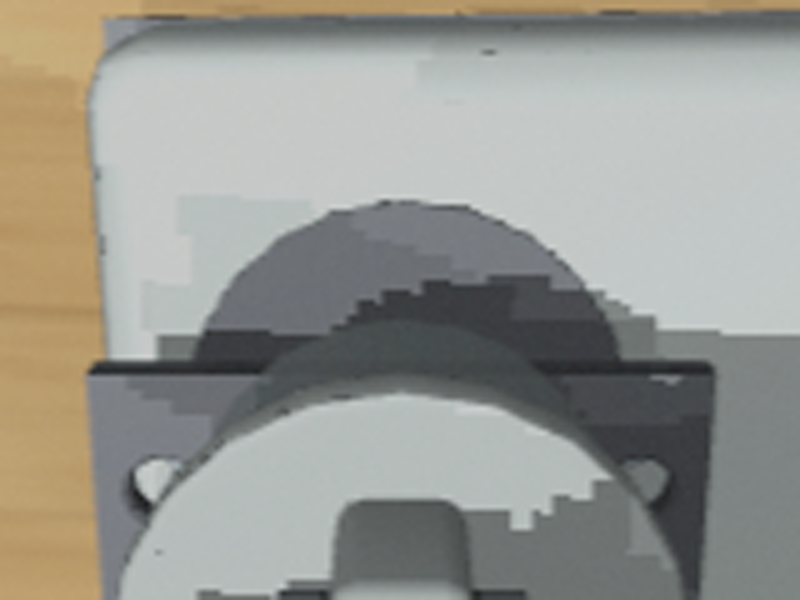

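Run:
```python
from h import *
import pickle
p=pickle.load(open("w4.pkl","rb"))
q=lambda x,y,z:at_z(p,(x/5+240,y/5+120),z)
zc=.1289-.0564
L,R=q(90,363,zc+.006),q(713,365,zc+.006);d=(L-R)/np.linalg.norm(L-R);n=np.array([d[1],-d[0],0])
print("w",np.linalg.norm(L-R),"yaw",np.degrees(np.arctan2(-d[0],d[1])),"cup",(L+R)/2-.018*n)
D=np.array([q(*v,.052)[:2] for v in((195,360),(215,310),(250,262),(320,217),(408,200),(480,211),(550,250),(600,305),(620,358))])
A=np.c_[2*D,np.ones(len(D))];s=np.linalg.lstsq(A,(D**2).sum(1),rcond=None)[0]
print("disc",s[:2],np.sqrt(s[2]+s[:2]@s[:2]))
```

```text
w 0.08621647442542 yaw 1.8491997359306591 cup [ 0.53832806 -0.29837915  0.0785    ]
disc [ 0.53900765 -0.2994264 ] 0.03470675941933028
```

jog_arm --pt "0.5 -0.8 -1" --pt "0.5 -0.8 -4" --pt "0.5 -0.8 -7" --pt "0.5 -0.8 -10" --pt "0.5 -0.8 -12" --pt "0.5 -0.8 -12" --turn '[0, 0, 0, 0, 0, 0]'

```text
clock: 9.17
position: [0.538, -0.2996, 0.1167]
ee_rot: [1.0, 0.018, -0.0, -0.0]
ft_force: [0.3, 0.1, -2.4]
grip_width: 0.159
```

jog_arm --pt "0 0 -3" --pt "0 0 -6" --pt "0 0 -8" --pt "0 0 -8.5" --pt "0 0 -8.5" --turn '[0, 0, 0, 0, 0]'

```text
clock: 9.58
position: [0.5381, -0.2995, 0.1085]
ee_rot: [1.0, 0.018, -0.0, -0.0]
ft_force: [-1.7, 0.4, 2.1]
grip_width: 0.155
```

jog_arm --pt "0 0 0" --pt "0 0 0" --pt "0 0 0" --pt "0 0 0" --pt "0 0 0" --pt "0 0 0" --turn '[0, 0, 0, 0, 0, 0]' --grip 60

```text
clock: 10.08
position: [0.5381, -0.2995, 0.1084]
ee_rot: [1.0, 0.018, -0.0, -0.0]
ft_force: [0.2, -0.3, -0.5]
grip_width: 0.703
```

jog_arm --pt "0 0 10" --pt "0 0 30" --pt "0 0 60" --pt "0 10 90" --pt "0 30 100" --pt "0 50 100" --pt "0 50 100" --turn '[0, 0, 0, 0, 0, 0, 0]'

```text
clock: 10.67
position: [0.5396, -0.2451, 0.2108]
ee_rot: [1.0, 0.021, 0.001, -0.001]
ft_force: [0.5, -0.2, -0.1]
grip_width: 0.694
```

Run:
```python
from h import *
p=manip.camera("wrist");s=manip.camera("scene")
save(p,"w5.png")
for n,v in dict(mwBL=(310,172),mwB=(345,188),mwB2=(400,203),cm=(300,196),cm2=(290,203)).items():print(n,at_z(s,v,0))
```

```text
mwBL [0.80576764 0.0961333  0.        ]
mwB [ 0.75321783 -0.08650144  0.        ]
mwB2 [ 0.75172894 -0.29928819  0.        ]
cm [0.60992711 0.01338716 0.        ]
cm2 [0.54733035 0.01235595 0.        ]
```

View pics/w5.png

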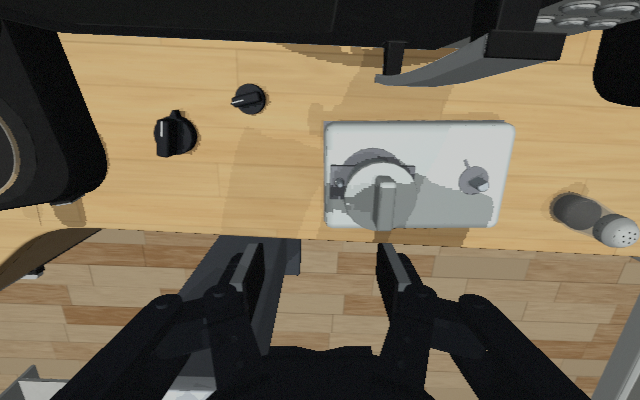

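The cup stands on the seat and the peg shows in the left eye at (340,185). The big knob is at (172,137) with its nose up at (175,113). I'll hover over it.

jog_arm --pt "5 30 -5" --pt "10 65 -20" --pt "20 100 -40" --pt "26 130 -55" --pt "31 155 -65" --pt "31 167 -70" --pt "31 167 -70" --pt "31 167 -70" --turn '[-2, -4, -6, -8, -10, -10, -10, -10]'

```text
clock: 11.43
position: [0.5693, -0.0831, 0.1395]
ee_rot: [0.998, -0.068, -0.0, 0.0]
ft_force: [-0.3, 0.2, 0.3]
grip_width: 0.703
```

Run:
```python
from h import *
import pickle
p=manip.camera("wrist");save(p,"w6.png",(220,100,420,260),4)
pickle.dump({k:p[k] for k in("mtx","pose","frame")},open("w6.pkl","wb"))
w3=pickle.load(open("w3.pkl","rb"))[0]
w1=dict(mtx=p["mtx"],pose=np.array([[0.308,-0.901,-0.305,0.558],[-0.951,-0.292,-0.1,-0.184],[0.001,0.321,-0.947,0.484],[0,0,0,1.]]))
X=tri([(w1,(414,60.7)),(w3,(321.3,73))]);print("handle?",X,proj(w1,X),proj(w3,X))
print(manip.get_obs()["position"],manip.get_obs()["joint_pos"])
for r in manip.pinpoint(p,"knob"):print(r["confidence"],r["at"],at_z(p,r["at"],0))
```

```text
handle? [ 0.63752091 -0.29511365  0.04353003] [413.98029193  62.46825513] [320.14245976  70.2208291 ]
[ 0.56942981 -0.08411889  0.13981392] [ 0.47116272  0.33361979 -0.48461991  1.68889271  0.16828154  1.16012736
 -1.76644105]
0.96 [399.9, 130.0] [ 0.60983472 -0.164257    0.        ]
0.73 [310.0, 180.8] [ 0.57204993 -0.0728197   0.        ]
```

View pics/w6.png

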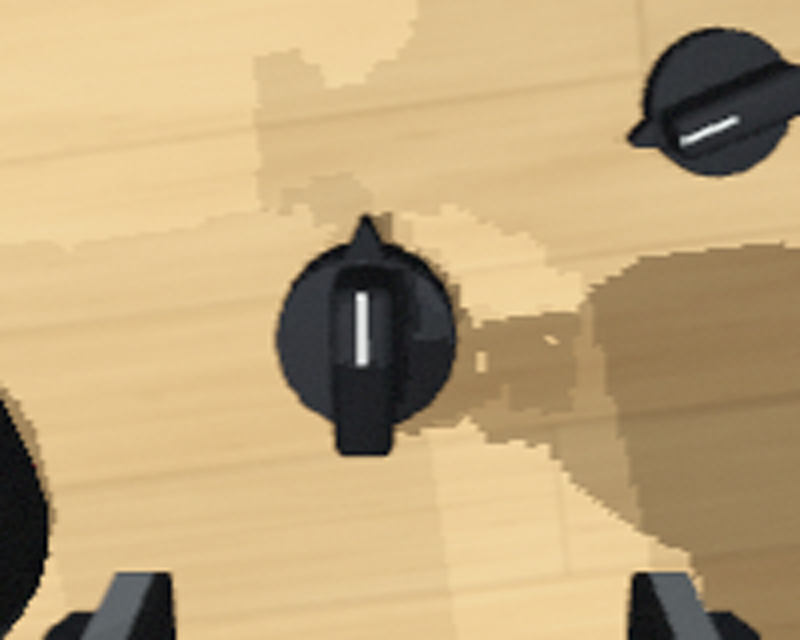

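Run:
```python
from h import *
import pickle
p=pickle.load(open("w6.pkl","rb"))
q=lambda x,y,z:at_z(p,(x/4+220,y/4+100),z)
P={n:q(*v) for n,v in dict(nose=(366,215,.01),l1=(361,292,.04),l2=(363,365,.04),end=(364,455,.04),barL=(336,440,.04),barR=(393,440,.04),dl=(277,338,.016),dr=(456,338,.016)).items()}
for n,v in P.items():print(n,np.round(v,4))
a=lambda u,v:np.degrees(np.arctan2(*(v-u)[1::-1]))
print(a(P["l2"],P["l1"]),a(P["end"],P["l1"]),a(P["end"],P["nose"]))
# handle check using w5 (pose derived from tcp)
T=np.array(p["pose"]);print(np.round(T,3).tolist())
w5=manip  # placeholder
```

```text
nose [ 0.6007 -0.0788  0.01  ]
l1 [ 0.5903 -0.077   0.04  ]
l2 [ 0.574 -0.075  0.04 ]
end [ 0.5531 -0.0722  0.04  ]
barL [ 0.5575 -0.0666  0.04  ]
barR [ 0.5558 -0.0791  0.04  ]
dl [ 0.5757 -0.054   0.016 ]
dr [ 0.5699 -0.096   0.016 ]
-6.934684524962938 -7.433969536484396 -7.953214939051946
[[-0.137, -0.938, -0.319, 0.652], [-0.991, 0.129, 0.044, -0.094], [0.0, 0.322, -0.947, 0.281], [0.0, 0.0, 0.0, 1.0]]
```

jog_arm --pt "3 9 -20" --pt "3 9 -45" --pt "3 9 -70" --pt "3 9 -90" --pt "3 9 -105" --pt "3 9 -115" --pt "3 9 -118.5" --pt "3 9 -118.5" --pt "3 9 -118.5" --turn '[0, 0, 0, 0, 0, 0, 0, 0, 0]'

```text
clock: 12.28
position: [0.5732, -0.0761, 0.0224]
ee_rot: [0.998, -0.07, 0.001, 0.001]
ft_force: [0.4, 0.3, 0.6]
grip_width: 0.7
```

jog_arm --pt "-1 1 -1" --pt "-1 1 -1" --pt "-1 1 -1" --pt "-1 1 -1" --pt "-1 1 -1" --pt "-1 1 -1" --pt "-1 1 -1" --pt "-1 1 -1" --pt "-1 1 -1" --turn '[0, 0, 0, 0, 0, 0, 0, 0, 0]' --grip 0 --grip_force 60

```text
clock: 13.03
position: [0.5727, -0.0752, 0.0221]
ee_rot: [0.998, -0.07, 0.002, 0.001]
ft_force: [-1.1, -0.2, 5.7]
grip_width: 0.141
```

jog_arm --pt "0 0 30" --pt "0 0 65" --pt "0 0 100" --pt "0 0 135" --pt "-3 -30 158" --pt "-6 -65 158" --pt "-9 -100 158" --pt "-12 -135 158" --pt "-15 -170 158" --pt "-18 -205 158" --pt "-21 -240 158" --pt "-24 -270 158" --turn '[0, 0, 0, 0, 0, 5, 10, 15, 20, 25, 30, 35]'

```text
clock: 14.03
position: [0.5477, -0.3478, 0.1799]
ee_rot: [0.972, 0.235, 0.001, 0.0]
ft_force: [-0.0, -0.7, -0.4]
grip_width: 0.151
```

jog_arm --pt "-3 -20 0" --pt "-6 -45 0" --pt "-6 -62 -20" --pt "-6 -62 -40" --pt "-6 -62 -55" --pt "-6 -62 -55" --pt "-6 -62 -55" --turn '[3, 6, 6, 6, 6, 6, 6]'

```text
clock: 14.62
position: [0.5413, -0.4094, 0.1242]
ee_rot: [0.958, 0.286, 0.001, -0.001]
ft_force: [-1.0, 0.5, -0.1]
grip_width: 0.149
```

Run:
```python
from h import *
import pickle
o=manip.get_obs();q=o["ee_rot"];print(o["position"],np.degrees(2*np.arctan2(q[1],q[0])),o["ft_force"],o["grip_width"],o["joint_pos"])
p=manip.camera("wrist");s=manip.camera("side");save(p,"w7.png",(200,60,440,240),3.3)
pickle.dump({k:p[k] for k in("mtx","pose","frame")},open("w7.pkl","wb"))
```

```text
[ 0.54131228 -0.40936354  0.12421225] 33.217207078151766 [-0.99425252  0.52664701 -0.05108174] 0.14935661640186926 [ 0.88121702  0.55618317 -0.42617538  1.41185832  0.23217089  1.22303757
 -0.55814469]
```

View pics/w7.png

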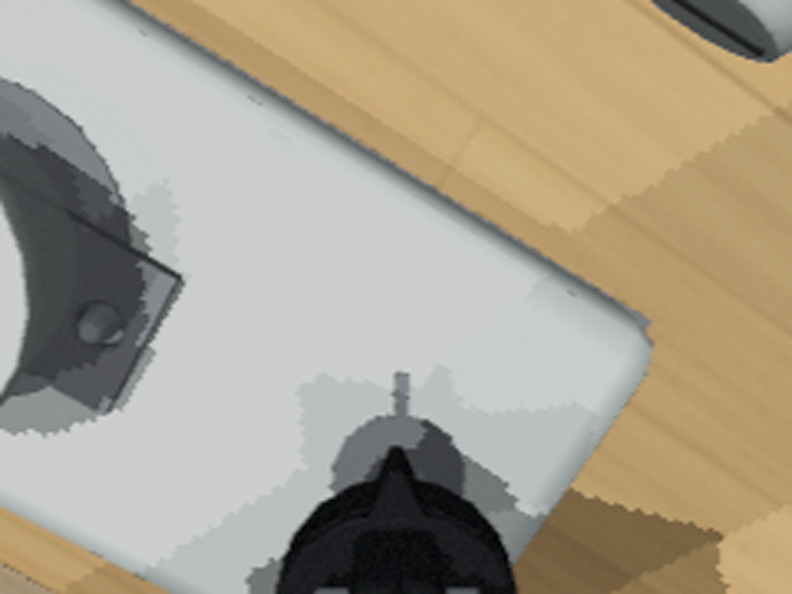

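Run:
```python
from h import *
import pickle
p=pickle.load(open("w7.pkl","rb"))
q=lambda x,y,z:at_z(p,(x/3.3+200,y/3.3+60),z)[:2]
D=np.array([q(*v,.051) for v in((333,465),(340,446),(355,430),(375,418),(398,414),(425,420),(446,437),(458,455),(463,475))])
for zz in(.050,.052):
  D=np.array([q(*v,zz) for v in((333,465),(340,446),(355,430),(375,418),(425,420),(446,437),(458,455),(463,475))])
  s=np.linalg.lstsq(np.c_[2*D,np.ones(len(D))],(D**2).sum(1),rcond=None)[0]
  print("bezel",s[:2],np.sqrt(s[2]+s[:2]@s[:2]))
r1,r2=q(402,373,.052),q(400.5,415,.052);print("rib",r1,r2,np.degrees(np.arctan2(*(r1-r2)[::-1])))
n=q(398,447,.112);t=np.radians(32.7);print("nose",n,"knob",n-.0285*np.array([np.cos(t),np.sin(t)]))
print("cup eye peg",q(100,318,.066))
# knob disc edges at z .118: left 278, right 517 near row 594
a,b=q(278,585,.118),q(517,585,.118);print(a,b,(a+b)/2,np.linalg.norm(a-b))
```

```text
bezel [ 0.54251248 -0.40885293] 0.015593954232526637
bezel [ 0.54314839 -0.40843581] 0.015449731690108465
rib [ 0.56507168 -0.39544902] [ 0.55649174 -0.4006603 ] 31.273611008910354
nose [ 0.56687899 -0.39306509] knob [ 0.54289593 -0.40846194]
cup eye peg [ 0.54342119 -0.33386898]
[ 0.53661613 -0.38841989] [ 0.5588826  -0.42249742] [ 0.54774936 -0.40545866] 0.040707168968910794
```

Nose and rib line up: nose tip at crop (398,447), rib at (402,373)-(400,415), bezel centred at column 398. The cup's eye is over its peg at (100,320). I'll lower the knob.

jog_arm --pt "0.6 0.4 -8" --pt "0.6 0.4 -16" --pt "0.6 0.4 -24" --pt "0.6 0.4 -28" --pt "0.6 0.4 -31" --pt "0.6 0.4 -34" --pt "0.6 0.4 -36" --pt "0.6 0.4 -36" --turn '[-1, -1, -1, -1, -1, -1, -1, -1]'

```text
clock: 15.38
position: [0.5429, -0.4093, 0.0898]
ee_rot: [0.961, 0.278, 0.002, 0.001]
ft_force: [-0.8, -0.5, -0.1]
grip_width: 0.145
```

jog_arm --pt "0 0 -3" --pt "0 0 -6" --pt "0 0 -9" --pt "0 0 -11" --pt "0 0 -11" --pt "0 0 -11" --turn '[0, 0, 0, 0, 0, 0]'

```text
clock: 15.88
position: [0.543, -0.4094, 0.0792]
ee_rot: [0.961, 0.278, 0.002, 0.001]
ft_force: [-1.0, 0.6, 4.3]
grip_width: 0.146
```

jog_arm --pt "0 0 -1" --pt "0 0 -2" --pt "0 0 -3" --pt "0 0 -3.5" --pt "0 0 -3.5" --pt "0 0 -3.5" --turn '[0, 0, 0, 0, 0, 0]'

```text
clock: 16.38
position: [0.543, -0.4095, 0.0761]
ee_rot: [0.961, 0.277, 0.002, 0.001]
ft_force: [-1.4, 1.7, 5.8]
grip_width: 0.151
```

Run:
```python
from h import *
o=manip.get_obs();print(o["position"],o["ft_force"],o["grip_width"])
p=manip.camera("wrist");save(p,"w8.png",(160,60,440,260),2.8)
f=[manip.camera("side") and manip.get_obs()["ft_force"][2] for _ in range(4)];print(f)
```

```text
[ 0.5430118  -0.40948774  0.07609149] [-1.36800823  1.69946786  5.76835579] 0.15062134300957858
[np.float64(6.699461610979549), np.float64(6.4756756662031885), np.float64(6.963577685616249), np.float64(6.0609495920861605)]
```

View pics/w8.png

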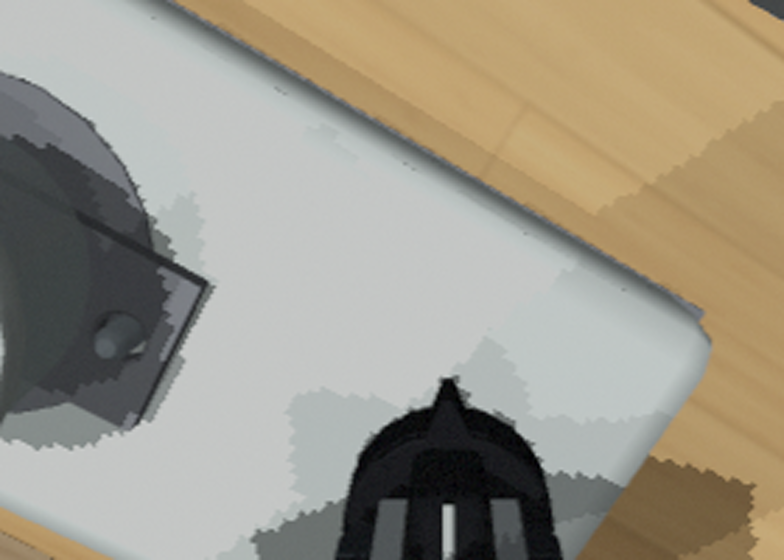

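Forces near 6.5 N suggest about 4 mm of press. I'll add a little for margin.

jog_arm --pt "0 0 -0.5" --pt "0 0 -1" --pt "0 0 -1" --pt "0 0 -1" --pt "0 0 -1" --pt "0 0 -1" --turn '[0, 0, 0, 0, 0, 0]'

```text
clock: 17.13
position: [0.543, -0.4095, 0.0756]
ee_rot: [0.961, 0.277, 0.002, 0.001]
ft_force: [-3.3, 1.5, 7.0]
grip_width: 0.148
```

Run:
```python
from h import *
f=[]
for _ in range(4): manip.camera("side");o=manip.get_obs();f.append(round(o["ft_force"][2],2))
print(f,o["position"],o["grip_width"],o["clock"])
if np.mean(f)>6.2 and np.mean(f)<15: print(manip.hand_in())
```

```text
[np.float64(6.73), np.float64(6.26), np.float64(6.26), np.float64(7.34)] [ 0.54302401 -0.40951738  0.0756019 ] 0.1500205817820911 17.3333
the job is handed in; nothing more can be done
None
```

I put the cup on its seat over both pegs and let go of it. I then turned the larger knob by about 40°, so its nose lined up with the shaft's rib, and pushed it fully home. I handed the job in with the arm still gripping the knob and holding it down. It reports no verdict, so I don't know the official result.

- **Cup:** in the last wrist picture the eye in view sits over its peg and the foot lies flat. Before I released it, its underside was about 52 mm up by the arm's height reading, which is the seat height. I did not see the other eye after release.
- **Knob:** the grip was still closed on the bar (0.15 of full opening). The knob's underside was about 5 mm below its at-rest home position by the arm's height reading.
- **Shaft press:** the push was 6.3–7.3 N at hand-in, which by the spring figures is about 4–5 mm of the 6 mm travel. The last 1 mm I asked for moved the tool only 0.5 mm and barely changed the force. Height and force readings disagree by up to about 1 mm, but both put the press above the required 3 mm.
- **Bystanders:** the glass, the mill and the candle were never approached. I did not re-measure them at the end.

The clock read 17.3 s at hand-in, against the 54 s limit.

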